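Load the tester and free its jammed locking block

TASK

Pour all six steel balls from the cup into the tester's round load pan and stand the cup back upright on the bench. Then grip the locking block that is jammed in the load head and rock it side to side, towards the pan and away from it, until it works free, without lifting the load head with it (a straight pull would) and without disturbing the other things on the bench. Finish while still holding the block upright, just clear above its slot.

Things in the scene. Friction and masses are not known exactly. Their poses are not given: they have to be found in the camera images.
- tester: Dead-load tester: a blue base plate 160 (x) x 350 (y) x 12 mm fixed to the bench, with the load head and load pan on it. Origin on the bench under the centre of the load head's slot; z up, y from the load head to the load pan (pan axis 175 mm along +y). The plate reaches 90 mm to -y and 260 mm to +y, 80 mm either way in x. It may stand turned by up to 17 degrees.
- pan_floor (a point): Centre of the inner floor of the load pan, an open round aluminium pan fixed on the tester: 40 mm above the bench; rim 136 mm across outside (130 mm inside), 86 mm above the bench, inside 46 mm deep.
- slot (a point): Centre of the slot mouth, level with the load head's top face, 77 mm above the bench. The load head is a steel block 76 mm (x) by 104 mm (y) in plan. The slot is 28 mm (x) by 54 mm (y), its floor 47 mm below the mouth.
- jaw_mid (a point): Midway between the two spring-loaded round steel jaws inside the slot, 25 mm below the mouth, 22 mm above the slot floor. They stand 22 mm to +y and -y of this point and clamp the block's two narrow flanks, each holding its flank by about 21 N of friction (15 percent either way). When the underside of both flanks has passed above the jaws, the block is free.
- load_head (a joint): Lift of the load head off its seat (m), 0 when seated. The 3 kg head is kept down only by its weight and slides up freely on two pillars (travel 30 mm). The jaws hold the block harder than the head weighs, so a straight pull lifts the head; raised more than 8 mm counts as lifted.
- block: Locking block, aluminium, about 0.25 kg: shank 24 (x) x 44 (y) x 55 mm tall, above it a square grip stem 24 x 24 x 55 mm tall. Origin at the centre of its underside, axes as the tester's at the start, standing on the slot floor with its underside 30 mm above the bench. It can lean about 0.2 rad to +y or -y; leaning it about one jaw slides the other flank up 44 mm x angle, and it stays there.
- block_top (a point): Centre of the top face of the block's grip stem, 110 mm above its underside.
- cup: A plain round steel cup standing on the bench, open at the top, with six steel balls loose in it. Origin at the centre of its underside, z towards the mouth. 85 mm tall, outer diameter 48 mm at the foot widening evenly to 68 mm at the rim, wall 3 mm, 0.12 kg empty.
- cup_rim (a point): Centre of the cup's mouth, 85 mm above its underside.
- ball0_center (a point): Centre of steel ball 0 of 6, 16 mm in diameter, 18 g, in the cup at the start.
- ball1_center (a point): Centre of steel ball 1 of 6, 16 mm in diameter, 18 g, in the cup at the start.
- ball2_center (a point): Centre of steel ball 2 of 6, 16 mm in diameter, 18 g, in the cup at the start.
- ball3_center (a point): Centre of steel ball 3 of 6, 16 mm in diameter, 18 g, in the cup at the start.
- ball4_center (a point): Centre of steel ball 4 of 6, 16 mm in diameter, 18 g, in the cup at the start.
- ball5_center (a point): Centre of steel ball 5 of 6, 16 mm in diameter, 18 g, in the cup at the start.
- reagent: Bystander: capped bottle, 60 mm across, 150 mm tall; origin under its centre.
- jar: Bystander: lidded jar, 66 mm across, 75 mm tall; origin under its centre.
- beaker: Bystander: empty glass beaker, 74 mm across the rim, 100 mm tall; origin under its centre.
- weight: Bystander: brass weight with a knob, 44 mm across, 60 mm tall; origin under its centre.
- wrench: Bystander: wrench 160 mm long lying on the bench.
- brush: Bystander: brush lying on the bench.
Mind the look-alikes: they are no part of the job. There is more than one size of the block; the one meant has the size given above.

How it is judged:
By the outcome, as a careful person would: the job done as asked, in the order asked, and still so for the second after the job is handed in, while the arm keeps its last pose, push and grip.
It also fails if it takes over 72 s, if anything falls off the work surface, if the arm or the gripper's body presses on something with over 40 N, if the wrist force passes 120 N, or if a joint passes its speed limit or range.

ROBOT

A 6-joint arm with a two-finger parallel gripper is mounted at the origin on the work surface. World frame = base frame: x ahead of the robot, y to its left, z up, the work surface at z = 0. Lengths are in mm, angles in rad, forces in N, time in s.
With the tool pointing down it reaches from about 275 to 825 mm from the base axis. Payload 4.9 kg.
Tool frame: the origin (TCP) lies between the finger pads; the fingertips stand 22 mm ahead of it and the grasp point (between the pads) lies 3 mm ahead of it; z points along the fingers, y is the line along which they close (so a half turn about z gives the same grasp; the last joint's range is limited). The gripper opens to 85 mm and grips with 20 to 120 N. Pads are 22 mm wide; open, the fingers measure 114 mm over their backs; the gripper's body (76 mm by 85 mm) begins 54 mm behind the grasp point. The pads swing forward as they close: fully open they stand 13 mm farther back than shut.
Start: joints at [-1.438, 0.326, -0.193, 1.052, 0, 1.437], TCP at [145.017, -530.555, 253.281] pointing down, gripper open.
Joint ranges: [-2.65, 2.65], [-0.97, 1.79], [-1.3, 1.35], [-1.93, 2.1], [-1.47, 1.37], [-3.14, 3.14]. Speed limits (rad/s): [2.57, 2.57, 3.14, 3.14, 3.14, 3.14].

INTERFACE

Orientations are given as a unit quaternion [x, y, z, w].
In Python, from workcell import monitor, camera, robot gives the robot as it stands. The module is installed in compiled form; this text tells all that it offers.
- The arm moves only by the tool step_arm, never from a script. Its argument "targets" is a list of rows, each a list of 7 numbers: the turn, a rotation vector about the tool's x, y, z normalised to -1 to 1, where 1 is 60 degrees, then the shift along the tool's x, y, z normalised to -1 to 1, where 1 is 60 mm, then the gripper command: -1 is fully open, 1 is shut, values between are in proportion. A call has 1 to 12 rows; each row shifts and turns the commanded pose from where the row before left it, along the tool's axes as they then stand; what a row does not reach is not made up. A row lasts 1/8 s, in which the tool goes at most 62.5 mm and 10.7 degrees, less where a joint would pass 70% of its speed; a pose out of reach is approached as far as the arm can. A call with a number of a shift or a turn outside -1 to 1 is refused whole. A call with a gripper value outside its range is refused whole. The fingers move at their own pace and stop on an object; "squeeze" is the grip in N (left out, the last holds). Time passes only in rows, so rows that do not move let the fingers close. It gives the time, the measured TCP pose, the force, the opening and the grip force at its end, in the units of the state.
- monitor.get_obs(): the state, without advancing time (a new reading comes with each control period).
- camera(name): name is "scene" or "top" or "wrist"; returns a dict with "frame" (400x640x3 uint8, red, green, blue), "fx", "fy", "cx", "cy" (pixels), "rvec" (rotation vector, rad) and "tvec" (3), from world to camera coordinates, as OpenCV has them. Camera axes: x right, y down, z forward; pixel columns grow to the right and rows downward; lengths in mm; the calibration is good to about 2 mm. A picture is of the moment at which its call begins. There is no depth.
- robot.finish_job(): hands the job in; it is judged then, once.
The state is a dict: "time_s": time; "q": joint angles; "qvel": joint speeds; "tau": joint torques, N m; "ee_pos": TCP position; "tcp_rot": TCP orientation; "wrist_force": force on the tool from outside, world axes, zero at the start; "wrist_torque": the same for the moment, N m; "width": finger opening in mm; "finger_force": force on a finger pad.
Only numpy, scipy, OpenCV 4.12 (cv2) and the standard library are available. Lean on these libraries where they do the work, as an engineer would, in place of code of your own. Each camera call takes 0.05 s, during which the arm holds its last target. There are 200 camera calls.

## Working session

There is one attempt and no reset: what is moved stays moved. The work goes in short steps, Python scripts to look and compute and a tool call to move; the robot and the scene stay as the last step left them, time stands still between calls to the robot, and variables do not carry over. Pictures are saved under pics/ and viewed, at most 10 in all, crops included, and the job is handed in when it is done.

Besides the shell and the picture viewer there is one more tool, called after ">>>" as name(argument=value, ...) on one line, values as JSON. step_arm: Moves the arm, as the interface text tells. Its arguments: {"type":"object","properties":{"targets":{"type":"array","items":{"type":"array","items":{"type":"number"}}},"squeeze":{"type":"number"}},"required":["targets"]}

```bash
mkdir -p pics; cat > h.py <<'E'
import numpy as np, cv2
from scipy.spatial.transform import Rotation as R
from workcell import monitor, camera, robot
def snap(n,f,crop=None,s=1):
    c=camera(n); im=c["frame"][:,:,::-1]
    if crop: x0,y0,x1,y1=crop; im=im[y0:y1,x0:x1]
    im=cv2.resize(im,None,fx=s,fy=s,interpolation=cv2.INTER_CUBIC); cv2.imwrite("pics/"+f,im); return c
def K(c): return np.array([[c["fx"],0,c["cx"]],[0,c["fy"],c["cy"]],[0,0,1]])
def ray(c,u,v):
    M=cv2.Rodrigues(np.array(c["rvec"],float))[0]; t=np.array(c["tvec"],float).ravel()
    return -M.T@t, M.T@np.linalg.inv(K(c))@[u,v,1]
def onz(c,u,v,z):
    o,d=ray(c,u,v); return o+d*(z-o[2])/d[2]
def proj(c,p):
    return cv2.projectPoints(np.array(p,float).reshape(-1,3),np.array(c["rvec"],float),np.array(c["tvec"],float),K(c),None)[0].reshape(-1,2)
E
python3 - <<'E'
from h import *
import pickle
a=snap("top","top1.png"); b=snap("scene","sc1.png")
pickle.dump((a,b),open("c1.pkl","wb"))
for c in(a,b): print(ray(c,320,200),c["fx"])
print(monitor.get_obs())
E
```

```text
(array([413.32163785,  60.65968984, 898.05337921]), array([ 0.19615822, -0.01955342, -0.98066472])) 366.08708642460437
(array([1360.83132552,  -58.49284091,  883.07397121]), array([-0.72047405,  0.0813061 , -0.68872734])) 481.65174340854816
{'time_s': 0.1, 'q': array([-1.43818095e+00,  3.26855346e-01, -1.93467888e-01,  1.05198251e+00,
       -1.46794308e-05,  1.43659710e+00]), 'qvel': array([-0.00011049, -0.00145231, -0.00026764,  0.00030794,  0.0013416 ,
        0.00190634]), 'tau': array([ 9.93441608e-05, -4.44240725e+01,  2.63036907e+01,  7.92378938e-03,
       -1.83560610e-04,  6.27203249e-07]), 'ee_pos': array([ 144.95760596, -530.06521278,  252.59402282]), 'tcp_rot': array([ 9.91114153e-01,  1.33011901e-01, -6.74203899e-06, -7.54712035e-04]), 'wrist_force': array([-0.10833646, -0.05426205, -0.00087958]), 'wrist_torque': array([ 0.01180685, -0.05841911, -0.04905249]), 'finger_force': 0.0, 'width': 85.44015836869285}
```

View pics/top1.png

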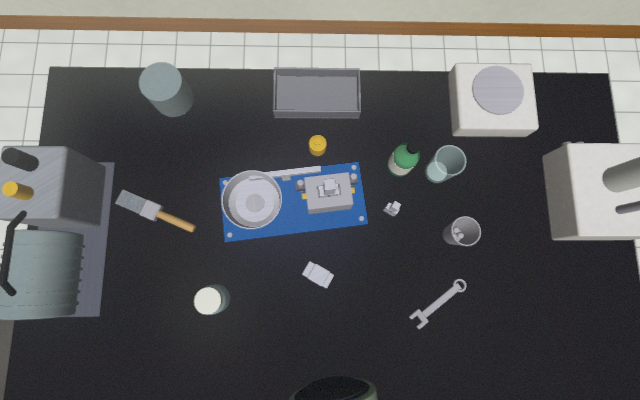

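View pics/sc1.png

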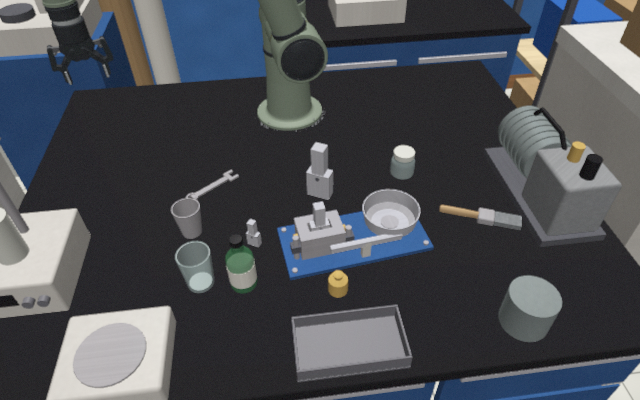

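Top view: tester around (293,200) with the pan at (252,198) and the load head at (328,190). The cup is at (461,232), the bottle at (404,160), the beaker at (445,165) and the wrench at (438,303). The loose look-alike blocks are at (318,273) and (392,208). Next I enlarge the crops.

```bash
python3 - <<'E'
import pickle,cv2
a,b=pickle.load(open("c1.pkl","rb"))
import numpy as np
f=lambda c,x0,y0,x1,y1,s:cv2.resize(c["frame"][y0:y1,x0:x1,::-1],None,fx=s,fy=s,interpolation=cv2.INTER_CUBIC)
cv2.imwrite("pics/t2.png",f(a,210,130,490,260,2.85))
cv2.imwrite("pics/s2.png",f(b,160,180,440,300,2.85))
E
```

```text
(no output)
```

View pics/t2.png

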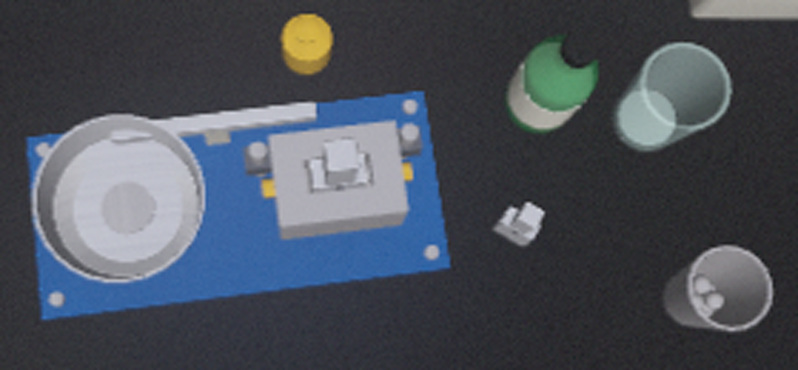

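View pics/s2.png

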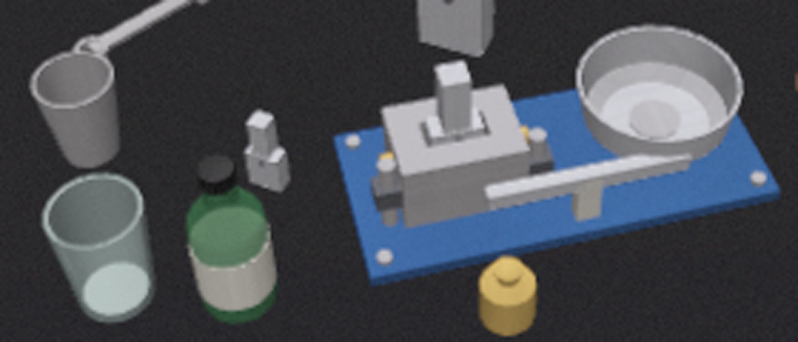

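Top crop: plate corners at (27,137), (425,92), (450,267) and (43,319), pan rim centre (119,198), block top (341,152), cup rim centre (731,289). Scene crop: cup rim (74,79), pan rim (659,92), block top (453,72), plate corners (335,143), (372,280) and (778,196).

```bash
python3 - <<'E'
from h import *
import pickle
a,b=pickle.load(open("c1.pkl","rb"))
T=lambda u,v:((u+.5)/2.85-.5+210,(v+.5)/2.85-.5+130)
S=lambda u,v:((u+.5)/2.85-.5+160,(v+.5)/2.85-.5+180)
pt={}
for n,u,v,z in [("pl++",27,137,12),("pl+-",425,92,12),("pl--",450,267,12),("pl-+",43,319,12),("pan",119,198,86),("blk",341,152,140),("cup",731,289,85),("bottle",560,75,130),("jar",0,0,0),("weight",307,38,57),("beaker",686,83,100),("small",521,238,0)]:
    print("top",n,onz(a,*T(u,v),z).round(1))
print("jar",onz(a,208,300,75).round(1))
for u,v in((304,273),(318,287)):print("bigblk",onz(a,u,v,0).round(1))
for n,u,v,z in [("pl--",335,143,12),("pl+-",372,280,12),("pl++",778,196,12),("pan",659,92,86),("blk",453,72,140),("cup",74,79,85)]:
    print("sc",n,onz(b,*S(u,v),z).round(1))
print("wrench",[onz(a,u,v,5).round(0) for u,v in((460,285),(420,320))])
E
```

```text
top pl++ [646.9 292.2  12. ]
top pl+- [688.3 -55.4  12. ]
top pl-- [532.1 -73.3  12. ]
top pl-+ [489.  272.1  12. ]
top pan [577.8 198.8  86. ]
top blk [601.9  25.5 140. ]
top cup [ 504.1 -285.3   85. ]
top bottle [ 665.6 -145.   130. ]
top jar [777.2 325.    0. ]
top weight [721.6  49.5  57. ]
top beaker [ 669.1 -254.9  100. ]
top small [ 559.2 -138.4    0. ]
jar [357.3 288.   75. ]
bigblk [413.5  82.2   0. ]
bigblk [380.2  48.6   0. ]
sc pl-- [540.9 -73.7  12. ]
sc pl+- [692.1 -53.8  12. ]
sc pl++ [652.  287.2  12. ]
sc pan [590.5 194.5  86. ]
sc blk [598.8  24.2 140. ]
sc cup [ 506.3 -284.1   85. ]
wrench [array([ 382., -294.,    5.]), array([ 302., -193.,    5.])]
```

```bash
cat >> h.py <<'E'
def toolR(az,pitch,roll=0):
    "az deg, pitch deg below horizontal; roll deg about tool z; base y = left tangential"
    a,p=np.radians([az,pitch]); z=np.array([np.cos(p)*np.cos(a),np.cos(p)*np.sin(a),-np.sin(p)])
    y=np.array([-np.sin(a),np.cos(a),0]); x=np.cross(y,z)
    return R.from_matrix(np.c_[x,y,z])*R.from_rotvec([0,0,np.radians(roll)])
def plan(pts,maxmm=50,maxdeg=10,start=None):
    "pts: list of (pos,R); prints turn rows then shift rows"
    o=monitor.get_obs(); p,r=(np.array(o["ee_pos"]),R.from_quat(o["tcp_rot"])) if start is None else start
    for q,s in pts:
        w=(r.inv()*s).as_rotvec(); n=int(np.ceil(np.degrees(np.linalg.norm(w))/maxdeg-.05))
        if n: print(n,"x turn",(np.degrees(w)/60/n).round(3))
        r=s; d=r.inv().apply(np.array(q)-p); m=int(np.ceil(np.linalg.norm(d)/maxmm-.05))
        if m: print(m,"x shift",(d/60/m).round(3))
        p=np.array(q,float)
def st():
    o=monitor.get_obs(); r=R.from_quat(o["tcp_rot"]).as_matrix()
    print("t",round(o["time_s"],2),"p",o["ee_pos"].round(1),"q",o["q"].round(2),"F",o["wrist_force"].round(1),"w",round(o["width"],1),"ff",round(o["finger_force"],1))
    print("x,y,z",r.T.round(3).tolist())
E
python3 - <<'E'
from h import *
S=toolR(-29.4,15); g=np.array([505,-285,55.]); zr=S.as_matrix()[:,2]; rad=np.array([zr[0],zr[1],0]); rad/=np.linalg.norm(rad)
print(rad)
T=g-3*zr
plan([(T-75*rad+[0,0,120],S),(T-75*rad,S),(T,S)])
E
```

```text
[ 0.87121381 -0.49090375  0.        ]
15 x turn [-0.095 -0.039 -0.124]
9 x shift [0.082 0.723 0.243]
3 x shift [0.644 0.    0.173]
2 x shift [-0.162 -0.     0.604]
```

>>> step_arm(targets=[[-0.095, -0.039, -0.124, 0, 0, 0, -1], [-0.095, -0.039, -0.124, 0, 0, 0, -1], [-0.095, -0.039, -0.124, 0, 0, 0, -1], [-0.095, -0.039, -0.124, 0, 0, 0, -1], [-0.095, -0.039, -0.124, 0, 0, 0, -1], [-0.095, -0.039, -0.124, 0, 0, 0, -1], [-0.095, -0.039, -0.124, 0, 0, 0, -1], [-0.095, -0.039, -0.124, 0, 0, 0, -1], [-0.095, -0.039, -0.124, 0, 0, 0, -1], [-0.095, -0.039, -0.124, 0, 0, 0, -1], [-0.095, -0.039, -0.124, 0, 0, 0, -1], [-0.095, -0.039, -0.124, 0, 0, 0, -1]])

```text
time_s: 1.6
ee_pos: [145.0, -529.9, 253.1]
tcp_rot: [0.437, 0.718, -0.137, 0.524]
wrist_force: [0.4, -0.4, -1.1]
width: 85.4
finger_force: 0.0
```

>>> step_arm(targets=[[-0.095, -0.039, -0.124, 0, 0, 0, -1], [-0.095, -0.039, -0.124, 0, 0, 0, -1], [-0.095, -0.039, -0.124, 0, 0, 0, -1], [0, 0, 0, 0.082, 0.723, 0.243, -1], [0, 0, 0, 0.082, 0.723, 0.243, -1], [0, 0, 0, 0.082, 0.723, 0.243, -1], [0, 0, 0, 0.082, 0.723, 0.243, -1], [0, 0, 0, 0.082, 0.723, 0.243, -1], [0, 0, 0, 0.082, 0.723, 0.243, -1], [0, 0, 0, 0.082, 0.723, 0.243, -1], [0, 0, 0, 0.082, 0.723, 0.243, -1], [0, 0, 0, 0.082, 0.723, 0.243, -1]])

```text
time_s: 3.1
ee_pos: [421.6, -354.8, 245.9]
tcp_rot: [0.194, 0.81, -0.091, 0.546]
wrist_force: [-0.1, 0.0, 0.2]
width: 85.4
finger_force: 0.0
```

```bash
python3 - <<'E'
from h import *
st()
S=toolR(-29.4,15); g=np.array([505,-285,55.]); zr=S.as_matrix()[:,2]; rad=np.array([zr[0],zr[1],0]); rad/=np.linalg.norm(rad)
T=g-3*zr
print(T-75*rad+[0,0,120]); plan([(T-75*rad+[0,0,120],S),(T-75*rad,S),(T,S)])
c=snap("wrist","w1.png")
E
```

```text
t 3.1 p [ 421.6 -354.8  245.9] q [-1.18  0.2  -1.3  -0.96  0.71 -0.3 ] F [-0.1  0.   0.2] w 85.4 ff 0.0
x,y,z [[-0.328, 0.215, -0.92], [0.414, 0.908, 0.064], [0.849, -0.36, -0.387]]
[ 437.1343804  -246.75968864  175.77645714]
1 x turn [ 0.097 -0.133 -0.032]
3 x shift [ 0.433  0.565 -0.111]
3 x shift [0.644 0.    0.173]
2 x shift [-0.162 -0.     0.604]
```

View pics/w1.png

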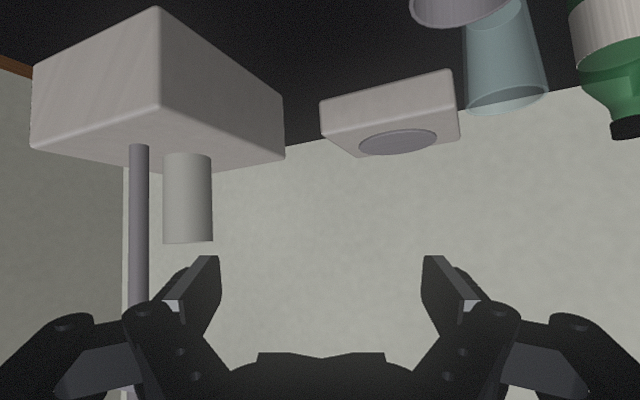

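The wrist picture shows only the background and bystanders. Joint 3 sits at its limit because a horizontal tool pointing radially puts the wrist too close to the base, so I approach the cup pointing along +x instead.

```bash
cat >> h.py <<'E'
def pre(az,p,g,back,up=0):
    S=toolR(az,p); z=S.as_matrix()[:,2]; rad=np.array([z[0],z[1],0])/np.hypot(z[0],z[1])
    return (np.array(g)-3*z-back*rad+[0,0,up],S)
E
python3 - <<'E'
from h import *
g=[505,-285,55.]
plan([pre(5,20,g,75,110),pre(5,20,g,75,0),pre(5,20,g,0,0)])
E
```

```text
3 x turn [-0.143 -0.01  -0.078]
2 x shift [0.606 0.486 0.291]
3 x shift [0.574 0.    0.209]
2 x shift [-0.214  0.     0.587]
```

>>> step_arm(targets=[[-0.143, -0.01, -0.078, 0, 0, 0, -1], [-0.143, -0.01, -0.078, 0, 0, 0, -1], [-0.143, -0.01, -0.078, 0, 0, 0, -1], [0, 0, 0, 0.606, 0.486, 0.291, -1], [0, 0, 0, 0.606, 0.486, 0.291, -1], [0, 0, 0, 0, 0, 0, -1]])

```text
time_s: 3.9
ee_pos: [427.0, -293.3, 157.7]
tcp_rot: [0.007, 0.826, 0.008, 0.563]
wrist_force: [-0.7, 0.4, 0.7]
width: 85.5
finger_force: 0.0
```

```bash
python3 - <<'E'
from h import *
st(); g=[505,-285,55.]
print(pre(5,20,g,75,110)[0])
plan([pre(5,20,g,75,110),pre(5,20,g,75,0),pre(5,20,g,0,0)])
E
```

```text
t 3.9 p [ 427.  -293.3  157.7] q [-1.28  0.48 -1.21 -0.73  1.1  -0.87] F [-0.7  0.4  0.7] w 85.5 ff 0.0
x,y,z [[-0.365, 0.021, -0.931], [0.004, 1.0, 0.021], [0.931, 0.005, -0.365]]
[ 427.47704722 -291.78237953  166.02606043]
1 x turn [-0.074 -0.023 -0.05 ]
1 x shift [-0.134  0.025 -0.039]
3 x shift [0.574 0.    0.209]
2 x shift [-0.214  0.     0.587]
```

>>> step_arm(targets=[[-0.074, -0.023, -0.05, 0, 0, 0, -1], [0, 0, 0, 0.4, 0, 0.15, -1], [0, 0, 0, 0.4, 0, 0.15, -1], [0, 0, 0, 0.4, 0, 0.15, -1], [0, 0, 0, 0.38, 0, 0.15, -1], [0, 0, 0, 0, 0, 0, -1]])

```text
time_s: 4.65
ee_pos: [429.5, -298.6, 59.2]
tcp_rot: [-0.038, 0.818, 0.021, 0.574]
wrist_force: [-0.2, 0.2, 0.5]
width: 85.2
finger_force: 0.0
```

```bash
python3 - <<'E'
from h import *
st(); g=[505,-285,55.]
print(pre(5,20,g,75,0)[0])
plan([pre(5,20,g,75,0),pre(5,20,g,0,0)])
c=snap("wrist","w2.png"); 
import pickle; pickle.dump(c,open("w2.pkl","wb"))
print(proj(c,[[505,-285,85],[505,-285,0],[505,-319,85],[505,-251,85]]).round(0))
E
```

```text
t 4.65 p [ 429.5 -298.6   59.2] q [-1.3   0.81 -1.12 -0.83  1.18 -1.07] F [-0.2  0.2  0.5] w 85.2 ff 0.0
x,y,z [[-0.338, -0.037, -0.94], [-0.086, 0.996, -0.008], [0.937, 0.078, -0.34]]
[ 427.47704722 -291.78237953   56.02606043]
1 x shift [ 0.057  0.116 -0.004]
2 x shift [-0.214  0.     0.587]
[[333. 307.]
 [333. 172.]
 [278. 308.]
 [386. 306.]]
```

View pics/w2.png

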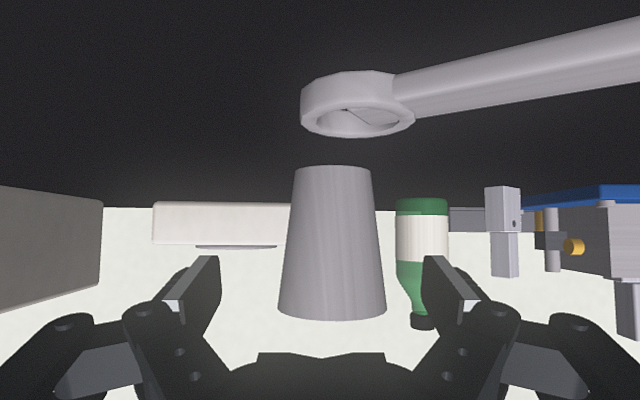

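The wrist view (upside down) shows the cup between the open fingers, with the rim spanning columns 278–386. That is exactly as predicted, so I go in and grip.

>>> step_arm(targets=[[0, 0, 0, 0.057, 0.116, 0, -1], [0, 0, 0, -0.107, 0, 0.293, -1], [0, 0, 0, -0.107, 0, 0.293, -1], [0, 0, 0, -0.107, 0, 0.293, -1], [0, 0, 0, -0.107, 0, 0.293, -1], [0, 0, 0, 0, 0, 0, -1], [0, 0, 0, 0, 0, 0, 1], [0, 0, 0, 0, 0, 0, 1], [0, 0, 0, 0, 0, 0, 1], [0, 0, 0, 0, 0, 0, 1]], squeeze=40)

```text
time_s: 5.95
ee_pos: [502.1, -284.5, 57.4]
tcp_rot: [-0.038, 0.817, 0.021, 0.575]
wrist_force: [-1.5, -0.1, 6.9]
width: 62.3
finger_force: 42.0
```

```bash
python3 - <<'E'
from h import *
st(); g=[505,-285,55.]
print(pre(5,20,g,0,0)[0])
E
```

```text
t 5.95 p [ 502.1 -284.5   57.4] q [-1.1   0.89 -1.11 -1.25  1.06 -0.7 ] F [-1.5 -0.1  6.9] w 62.3 ff 42.0
x,y,z [[-0.337, -0.038, -0.941], [-0.087, 0.996, -0.009], [0.938, 0.078, -0.339]]
[ 502.19164958 -285.24569882   56.02606043]
```

```bash
cat >> h.py <<'E'
P0=np.array([502.1,-284.5,57.4]); R0=R.from_quat([-0.038,0.817,0.021,0.575])
PAN=np.array([578.4,198.3]); ORG=np.array([599.5,24.6])
E
python3 - <<'E'
from h import *
import pickle
c=pickle.load(open("w2.pkl","rb")); o,_=ray(c,0,0); Rw=R.from_quat([-0.038,0.818,0.021,0.574]); print("cam in tool",Rw.inv().apply(o-np.array([429.5,-298.6,59.2])).round(0))
up=R0.inv().apply([0,0,1]); 
az0=np.degrees(np.arctan2(-284.5,502.1)); azp=np.degrees(np.arctan2(*PAN[::-1])); print(az0,azp)
A=R.from_euler('z',azp-az0,degrees=True)*R0
print("rot by",azp-az0)
gp=np.array([0,0,3]); rim_t=gp+27.6*up
for ph in(60,80,100,110,120,135,150):
    B=A*R.from_euler('z',ph,degrees=True); a=B.apply(up); rim=B.apply(rim_t)
    dn=np.array([0,0,-1])-a*(-a[2]); dn/=np.linalg.norm(dn)
    lip=rim+34*dn; print(ph,"tilt",np.degrees(np.arccos(a[2])).round(0),"rim",rim.round(0),"lip",lip.round(0),"dir",a.round(2))
E
```

```text
cam in tool [  68.   -1. -121.]
-29.536766779488616 18.92388464599462
rot by 48.460651425483235
60 tilt 56.0 rim [ 17. -15.  14.] lip [ 30. -29. -14.] dir [ 0.56 -0.62  0.56]
80 tilt 74.0 rim [ 18. -19.   6.] lip [ 23. -26. -26.] dir [ 0.58 -0.77  0.27]
100 tilt 92.0 rim [ 16. -21.  -2.] lip [ 15. -20. -36.] dir [ 0.52 -0.85 -0.04]
110 tilt 101.0 rim [ 14. -22.  -6.] lip [ 11. -16. -40.] dir [ 0.45 -0.87 -0.19]
120 tilt 109.0 rim [ 12. -22. -10.] lip [  7. -11. -42.] dir [ 0.37 -0.87 -0.33]
135 tilt 121.0 rim [  7. -21. -15.] lip [  3.  -4. -44.] dir [ 0.21 -0.83 -0.51]
150 tilt 131.0 rim [  2. -19. -19.] lip [  2.   4. -45.] dir [ 0.02 -0.76 -0.65]
```

```bash
python3 - <<'E'
from h import *
st()
up=R0.inv().apply([0,0,1]); print("lift/60mm",up.round(3))
T=np.array([557,230.]); d=(np.arctan2(230,557)-np.arctan2(P0[1],P0[0]))/14; dr=(np.hypot(*T)-np.hypot(*P0[:2]))/14
P=np.array([P0[0],P0[1],0]); u=P/np.linalg.norm(P)
Q=R.from_rotvec([0,0,d]).apply(P+u*dr)-P
print("deg",np.degrees(d),"turn",(up*np.degrees(d)/60).round(4),"shift",(R0.inv().apply(Q)/60).round(3))
E
```

```text
t 5.95 p [ 502.1 -284.5   57.4] q [-1.1   0.89 -1.11 -1.25  1.06 -0.7 ] F [-1.5 -0.1  6.9] w 62.3 ff 42.0
x,y,z [[-0.337, -0.038, -0.941], [-0.087, 0.996, -0.009], [0.938, 0.078, -0.339]]
lift/60mm [-0.941 -0.009 -0.338]
deg 3.712413502753984 turn [-0.0582 -0.0006 -0.0209] shift [-0.127  0.509  0.339]
```

>>> step_arm(targets=[[0, 0, 0, -0.2, 0, -0.072, 1], [0, 0, 0, -0.425, -0.004, -0.152, 1], [0, 0, 0, -0.425, -0.004, -0.152, 1], [0, 0, 0, -0.425, -0.004, -0.152, 1], [0, 0, 0, -0.425, -0.004, -0.152, 1], [0, 0, 0, -0.425, -0.004, -0.152, 1], [0, 0, 0, -0.425, -0.004, -0.152, 1], [0, 0, 0, -0.225, 0, -0.08, 1]])

```text
time_s: 6.95
ee_pos: [502.3, -284.1, 246.7]
tcp_rot: [-0.037, 0.818, 0.021, 0.574]
wrist_force: [-0.1, -0.3, -2.5]
width: 62.2
finger_force: 43.7
```

>>> step_arm(targets=[[-0.058, -0.001, -0.021, -0.127, 0.509, 0.339, 1], [-0.058, -0.001, -0.021, -0.127, 0.509, 0.339, 1], [-0.058, -0.001, -0.021, -0.127, 0.509, 0.339, 1], [-0.058, -0.001, -0.021, -0.127, 0.509, 0.339, 1], [-0.058, -0.001, -0.021, -0.127, 0.509, 0.339, 1], [-0.058, -0.001, -0.021, -0.127, 0.509, 0.339, 1]])

```text
time_s: 7.7
ee_pos: [583.2, -74.6, 244.8]
tcp_rot: [-0.194, 0.795, 0.132, 0.559]
wrist_force: [1.0, 0.7, -2.4]
width: 62.9
finger_force: 43.9
```

```bash
python3 - <<'E'
from h import *
st(); o=monitor.get_obs(); print(np.hypot(*o["ee_pos"][:2]), "want r", 577+6*26/14, np.degrees(np.arctan2(o["ee_pos"][1],o["ee_pos"][0])))
E
```

```text
t 7.7 p [583.2 -74.6 244.8] q [-0.7   0.3  -1.06 -0.61  1.05 -0.68] F [ 1.   0.7 -2.4] w 62.9 ff 43.9
x,y,z [[-0.299, -0.162, -0.941], [-0.457, 0.89, -0.008], [0.838, 0.427, -0.34]]
587.994726301223 want r 588.1428571428571 -7.290397257888386
```

>>> step_arm(targets=[[-0.058, -0.001, -0.021, -0.127, 0.509, 0.339, 1], [-0.058, -0.001, -0.021, -0.127, 0.509, 0.339, 1], [-0.058, -0.001, -0.021, -0.127, 0.509, 0.339, 1], [-0.058, -0.001, -0.021, -0.127, 0.509, 0.339, 1], [-0.058, -0.001, -0.021, -0.127, 0.509, 0.339, 1], [-0.058, -0.001, -0.021, -0.127, 0.509, 0.339, 1], [-0.058, -0.001, -0.021, -0.127, 0.509, 0.339, 1], [-0.058, -0.001, -0.021, -0.127, 0.509, 0.339, 1], [0, 0, 0, 0, 0, 0, 1]])

```text
time_s: 8.82
ee_pos: [557.8, 221.2, 244.7]
tcp_rot: [-0.392, 0.718, 0.271, 0.508]
wrist_force: [-0.7, 0.4, -2.1]
width: 62.5
finger_force: 44.0
```

```bash
python3 - <<'E'
from h import *
st(); o=monitor.get_obs(); r=R.from_quat(o["tcp_rot"])
plan([([557,230,155],r)],maxmm=28)
E
```

```text
t 8.82 p [557.8 221.2 244.7] q [-0.18  0.32 -1.03 -0.6   1.05 -0.68] F [-0.7  0.4 -2.1] w 62.5 ff 44.0
x,y,z [[-0.177, -0.287, -0.941], [-0.837, 0.547, -0.009], [0.517, 0.787, -0.337]]
4 x shift [0.342 0.026 0.153]
```

>>> step_arm(targets=[[0, 0, 0, 0.342, 0.026, 0.153, 1], [0, 0, 0, 0.342, 0.026, 0.153, 1], [0, 0, 0, 0.342, 0.026, 0.153, 1], [0, 0, 0, 0.342, 0.026, 0.153, 1], [0, 0, 0.13, 0, 0, 0, 1], [0, 0, 0.13, 0, 0, 0, 1], [0, 0, 0.13, 0, 0, 0, 1], [0, 0, 0.13, 0, 0, 0, 1], [0, 0, 0.13, 0, 0, 0, 1], [0, 0, 0.13, 0, 0, 0, 1], [0, 0, 0.1, 0, 0, 0, 1]])

```text
time_s: 10.2
ee_pos: [559.3, 227.4, 155.7]
tcp_rot: [-0.029, 0.817, 0.468, 0.336]
wrist_force: [0.2, -0.2, -2.0]
width: 62.1
finger_force: 44.1
```

>>> step_arm(targets=[[0, 0, 0.08, 0, 0, 0, 1], [0, 0, 0.08, 0, 0, 0, 1], [0, 0, 0.08, 0, 0, 0, 1], [0, 0, 0.08, 0, 0, 0, 1], [0, 0, 0.08, 0, 0, 0, 1], [0, 0, 0.08, 0, 0, 0, 1], [0, 0, 0.08, 0, 0, 0, 1], [0, 0, 0.08, 0, 0, 0, 1], [0, 0, 0.08, 0, 0, 0, 1], [0, 0, 0.08, 0, 0, 0, 1], [0, 0, 0.08, 0, 0, 0, 1], [0, 0, 0.08, 0, 0, 0, 1]])

```text
time_s: 11.7
ee_pos: [559.3, 227.4, 155.8]
tcp_rot: [0.368, 0.73, 0.572, 0.069]
wrist_force: [-0.5, 1.2, -2.0]
width: 62.4
finger_force: 44.1
```

>>> step_arm(targets=[[0, 0, 0.08, 0, 0, 0, 1], [0, 0, 0.08, 0, 0, 0, 1], [0, 0, 0.08, 0, 0, 0, 1], [0, 0, 0.08, 0, 0, 0, 1], [0, 0, 0.08, 0, 0, 0, 1], [0, 0, 0.08, 0, 0, 0, 1], [0, 0, 0, 0, 0, 0, 1], [0, 0, 0, 0, 0, 0, 1], [0, 0, 0, 0, 0, 0, 1], [0, 0, 0, 0, 0, 0, 1]])

```text
time_s: 12.95
ee_pos: [559.0, 228.7, 156.3]
tcp_rot: [0.536, 0.617, 0.572, -0.075]
wrist_force: [-0.2, -0.2, -1.8]
width: 62.1
finger_force: 44.1
```

```bash
python3 - <<'E'
from h import *
st(); c=snap("scene","s3.png",(300,100,480,270),3)
E
```

```text
t 12.95 p [559.  228.7 156.3] q [-0.16  0.59 -1.08 -0.95  1.03  1.78] F [-0.2 -0.2 -1.8] w 62.1 ff 44.1
x,y,z [[-0.415, 0.575, 0.705], [0.747, -0.227, 0.625], [0.52, 0.786, -0.335]]
```

View pics/s3.png

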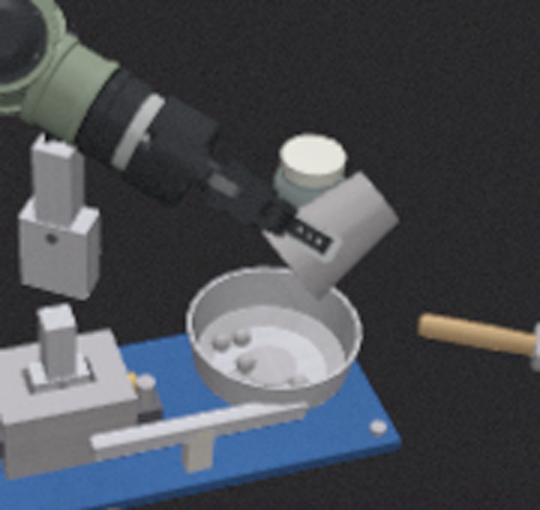

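The scene crop shows the cup tipped over the pan, with at least three balls inside at (220,343), (243,337) and (247,362). I tip further with a small shake, then count from the top.

>>> step_arm(targets=[[0, 0, 0.12, 0, 0, 0, 1], [0, 0, 0.12, 0, 0, 0, 1], [0, 0, 0.12, 0, 0, 0, 1], [0, 0, -0.1, 0, 0, 0, 1], [0, 0, 0.1, 0, 0, 0, 1], [0, 0, 0, 0, 0, 0, 1], [0, 0, 0, 0, 0, 0, 1], [0, 0, 0, 0, 0, 0, 1]])

```text
time_s: 14.0
ee_pos: [559.0, 228.8, 156.4]
tcp_rot: [0.642, 0.506, 0.548, -0.181]
wrist_force: [0.4, -0.4, -1.0]
width: 62.3
finger_force: 44.1
```

```bash
python3 - <<'E'
from h import *
st()
a=camera("top"); b=camera("scene")
f=lambda c,x0,y0,x1,y1,s:cv2.resize(c["frame"][y0:y1,x0:x1,::-1],None,fx=s,fy=s,interpolation=cv2.INTER_CUBIC)
cv2.imwrite("pics/m4.png",np.hstack([f(a,205,150,305,250,4),f(b,345,170,445,270,4)]))
E
```

```text
t 14.0 p [559.  228.8 156.4] q [-0.16  0.59 -1.08 -0.95  1.03  2.15] F [ 0.4 -0.4 -1. ] w 62.3 ff 44.1
x,y,z [[-0.111, 0.451, 0.885], [0.847, -0.423, 0.322], [0.52, 0.786, -0.335]]
```

View pics/m4.png

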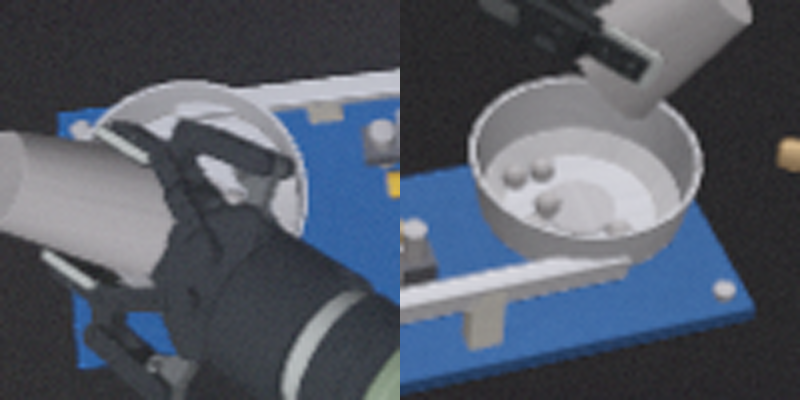

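>>> step_arm(targets=[[0, 0, -0.16, 0, 0, 0, 1], [0, 0, -0.16, 0, 0, 0, 1], [0, 0, -0.16, 0, 0, 0, 1], [0, 0, -0.16, 0, 0, 0, 1], [0, 0, -0.16, 0, 0, 0, 1], [0, 0, -0.16, 0, 0, 0, 1], [0, 0, -0.16, 0, 0, 0, 1], [0, 0, -0.16, 0, 0, 0, 1], [0, 0, -0.16, 0, 0, 0, 1], [0, 0, -0.16, 0, 0, 0, 1], [0, 0, -0.16, 0, 0, 0, 1], [0, 0, -0.16, 0, 0, 0, 1]])

```text
time_s: 15.6
ee_pos: [559.0, 228.7, 156.4]
tcp_rot: [-0.085, 0.813, 0.445, 0.367]
wrist_force: [-0.0, 0.0, -0.5]
width: 62.3
finger_force: 44.1
```

>>> step_arm(targets=[[0, 0, -0.16, 0, 0, 0, 1], [0, 0, -0.16, 0, 0, 0, 1], [0, 0, -0.16, 0, 0, 0, 1], [0, 0, -0.16, 0, 0, 0, 1], [0, 0, -0.12, 0, 0, 0, 1], [0, 0, 0, -0.465, 0, -0.17, 1], [0, 0, 0, -0.465, 0, -0.17, 1], [0, 0, 0, -0.465, 0, -0.17, 1], [0, 0, 0, 0, 0, 0, 1]])

```text
time_s: 16.73
ee_pos: [558.5, 228.6, 248.0]
tcp_rot: [-0.393, 0.716, 0.268, 0.511]
wrist_force: [0.5, -0.6, -1.2]
width: 62.1
finger_force: 44.2
```

```bash
python3 - <<'E'
from h import *
st(); o=monitor.get_obs(); r=R.from_quat(o["tcp_rot"]); p=o["ee_pos"]
up=r.inv().apply([0,0,1])
n=14; d=(np.arctan2(P0[1],P0[0])-np.arctan2(p[1],p[0]))/n; dr=(np.hypot(*P0[:2])-np.hypot(*p[:2]))/n
P=np.array([p[0],p[1],0]); u=P/np.linalg.norm(P); Q=R.from_rotvec([0,0,d]).apply(P+u*dr)-P
print("turn",(up*np.degrees(d)/60).round(4),"shift",(r.inv().apply(Q)/60).round(3))
f=R.from_rotvec([0,0,d*n])*r; print("res",np.degrees((f.inv()*R0).as_rotvec()).round(1))
E
```

```text
t 16.73 p [558.5 228.6 248. ] q [-0.16  0.32 -1.03 -0.64  1.03 -0.65] F [ 0.5 -0.6 -1.2] w 62.1 ff 44.2
x,y,z [[-0.169, -0.288, -0.943], [-0.837, 0.548, -0.017], [0.521, 0.786, -0.333]]
turn [0.0581 0.0011 0.0205] shift [ 0.145 -0.503 -0.384]
res [-0.1  0.3  0.4]
```

>>> step_arm(targets=[[0.058, 0.001, 0.021, 0.145, -0.503, -0.384, 1], [0.058, 0.001, 0.021, 0.145, -0.503, -0.384, 1], [0.058, 0.001, 0.021, 0.145, -0.503, -0.384, 1], [0.058, 0.001, 0.021, 0.145, -0.503, -0.384, 1], [0.058, 0.001, 0.021, 0.145, -0.503, -0.384, 1], [0.058, 0.001, 0.021, 0.145, -0.503, -0.384, 1], [0.058, 0.001, 0.021, 0.145, -0.503, -0.384, 1], [0.058, 0.001, 0.021, 0.145, -0.503, -0.384, 1], [0.058, 0.001, 0.021, 0.145, -0.503, -0.384, 1], [0.058, 0.001, 0.021, 0.145, -0.503, -0.384, 1], [0.058, 0.001, 0.021, 0.145, -0.503, -0.384, 1], [0.058, 0.001, 0.021, 0.145, -0.503, -0.384, 1]])

```text
time_s: 18.23
ee_pos: [534.7, -227.7, 242.6]
tcp_rot: [-0.089, 0.814, 0.058, 0.571]
wrist_force: [-0.6, 0.3, -1.2]
width: 62.4
finger_force: 44.2
```

>>> step_arm(targets=[[0.058, 0.001, 0.021, 0.145, -0.503, -0.384, 1], [0.058, 0.001, 0.021, 0.145, -0.503, -0.384, 1], [0, 0, 0, 0, 0, 0, 1]])

```text
time_s: 18.6
ee_pos: [497.1, -296.7, 242.7]
tcp_rot: [-0.036, 0.818, 0.02, 0.574]
wrist_force: [0.7, 0.2, -1.4]
width: 62.4
finger_force: 44.2
```

```bash
python3 - <<'E'
from h import *
st()
plan([(P0+[0,0,20],R0),(P0+[0,0,-.5],R0)],30)
a=camera("top"); b=camera("scene")
f=lambda c,x0,y0,x1,y1,s:cv2.resize(c["frame"][y0:y1,x0:x1,::-1],None,fx=s,fy=s,interpolation=cv2.INTER_CUBIC)
cv2.imwrite("pics/m5.png",np.hstack([f(a,212,160,292,240,5),f(b,150,170,300,320,400/150)]))
E
```

```text
t 18.6 p [ 497.1 -296.7  242.7] q [-1.13  0.29 -1.05 -0.55  1.07 -0.74] F [ 0.7  0.2 -1.4] w 62.4 ff 44.2
x,y,z [[-0.339, -0.036, -0.94], [-0.083, 0.997, -0.008], [0.937, 0.075, -0.341]]
6 x shift [0.426 0.037 0.171]
1 x shift [0.322 0.003 0.115]
```

View pics/m5.png

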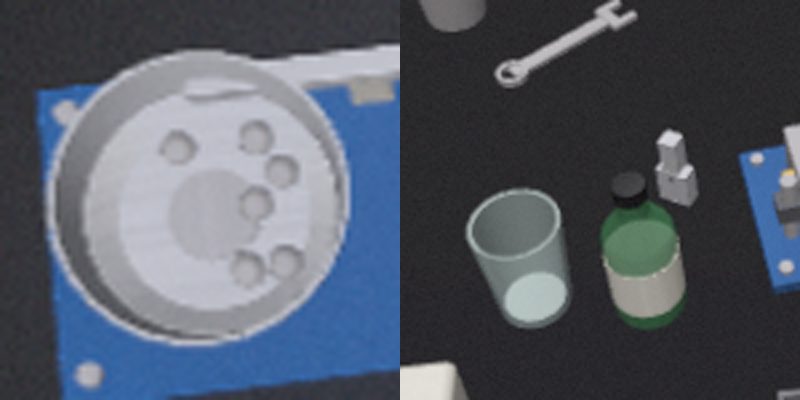

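The top crop shows all six balls in the pan, at (180,147), (256,137), (282,170), (257,203), (247,268) and (286,263). Now I set the cup back where it stood.

>>> step_arm(targets=[[0, 0, 0, 0.426, 0.037, 0.171, 1], [0, 0, 0, 0.426, 0.037, 0.171, 1], [0, 0, 0, 0.426, 0.037, 0.171, 1], [0, 0, 0, 0.426, 0.037, 0.171, 1], [0, 0, 0, 0.426, 0.037, 0.171, 1], [0, 0, 0, 0.426, 0.037, 0.171, 1], [0, 0, 0, 0.14, 0, 0.05, 1], [0, 0, 0, 0.1, 0, 0.035, 1], [0, 0, 0, 0, 0, 0, 1]])

```text
time_s: 19.82
ee_pos: [502.9, -282.9, 63.7]
tcp_rot: [-0.038, 0.818, 0.021, 0.574]
wrist_force: [0.1, 0.1, -1.6]
width: 62.3
finger_force: 44.2
```

```bash
python3 - <<'E'
from h import *
st(); plan([(P0,R0)])
E
```

```text
t 19.82 p [ 502.9 -282.9   63.7] q [-1.1   0.88 -1.12 -1.23  1.06 -0.7 ] F [ 0.1  0.1 -1.6] w 62.3 ff 44.2
x,y,z [[-0.338, -0.038, -0.94], [-0.087, 0.996, -0.01], [0.937, 0.079, -0.34]]
1 x shift [ 0.104 -0.025  0.02 ]
```

>>> step_arm(targets=[[0, 0, 0, 0.04, 0, 0.015, 1], [0, 0, 0, 0.03, 0, 0.01, 1], [0, 0, 0, 0.02, 0, 0.007, 1], [0, 0, 0, 0, 0, 0, 1]])

```text
time_s: 20.32
ee_pos: [502.7, -283.0, 57.8]
tcp_rot: [-0.038, 0.818, 0.021, 0.574]
wrist_force: [-0.0, 0.2, -1.3]
width: 62.0
finger_force: 44.2
```

>>> step_arm(targets=[[0, 0, 0, 0.016, 0, 0.006, 1], [0, 0, 0, 0, 0, 0, 1]])

```text
time_s: 20.58
ee_pos: [502.9, -283.0, 57.3]
tcp_rot: [-0.039, 0.817, 0.021, 0.575]
wrist_force: [-0.6, 0.3, 3.7]
width: 62.0
finger_force: 44.0
```

>>> step_arm(targets=[[0, 0, 0, 0, 0, 0, -1], [0, 0, 0, 0, 0, 0, -1], [0, 0, 0, 0, 0, 0, -1], [0, 0, 0, 0.107, 0, -0.293, -1], [0, 0, 0, 0.107, 0, -0.293, -1], [0, 0, 0, 0.107, 0, -0.293, -1], [0, 0, 0, 0.107, 0, -0.293, -1], [0, 0, 0, -0.75, 0, -0.27, -1], [0, 0, 0, -0.75, 0, -0.27, -1], [0, 0, 0, -0.75, 0, -0.27, -1], [0, 0, 0, -0.75, 0, -0.27, -1]])

```text
time_s: 21.95
ee_pos: [428.0, -287.2, 249.1]
tcp_rot: [-0.038, 0.818, 0.021, 0.574]
wrist_force: [0.4, -1.0, -0.3]
width: 85.5
finger_force: 0.0
```

```bash
python3 - <<'E'
from h import *
st(); plan([([600,25,260],toolR(6.8,90))],45)
E
```

```text
t 21.95 p [ 428.  -287.2  249.1] q [-1.29  0.19 -1.07 -0.18  1.18 -1.06] F [ 0.4 -1.  -0.3] w 85.5 ff 0.0
x,y,z [[-0.339, -0.038, -0.94], [-0.086, 0.996, -0.009], [0.937, 0.078, -0.341]]
7 x turn [-0.004  0.167 -0.003]
8 x shift [-0.433  0.603 -0.023]
```

>>> step_arm(targets=[[-0.004, 0.167, -0.003, 0, 0, 0, -1], [-0.004, 0.167, -0.003, 0, 0, 0, -1], [-0.004, 0.167, -0.003, 0, 0, 0, -1], [-0.004, 0.167, -0.003, 0, 0, 0, -1], [-0.004, 0.167, -0.003, 0, 0, 0, -1], [-0.004, 0.167, -0.003, 0, 0, 0, -1], [-0.004, 0.167, -0.003, 0, 0, 0, -1], [0, 0, 0, 0, 0, 0, -1]])

```text
time_s: 22.95
ee_pos: [430.2, -287.0, 246.8]
tcp_rot: [-0.061, 0.998, 0.001, -0.001]
wrist_force: [-0.4, -0.4, -1.4]
width: 85.6
finger_force: 0.0
```

>>> step_arm(targets=[[0, 0, 0, -0.433, 0.603, -0.023, -1], [0, 0, 0, -0.433, 0.603, -0.023, -1], [0, 0, 0, -0.433, 0.603, -0.023, -1], [0, 0, 0, -0.433, 0.603, -0.023, -1], [0, 0, 0, -0.433, 0.603, -0.023, -1], [0, 0, 0, -0.433, 0.603, -0.023, -1], [0, 0, 0, -0.433, 0.603, -0.023, -1], [0, 0, 0, -0.433, 0.603, -0.023, -1], [0, 0, 0, 0, 0, 0, -1]])

```text
time_s: 24.08
ee_pos: [600.3, 26.2, 258.6]
tcp_rot: [-0.061, 0.998, 0.002, 0.0]
wrist_force: [-1.0, 0.2, -0.2]
width: 85.5
finger_force: 0.0
```

```bash
python3 - <<'E'
from h import *
import pickle
st(); c=snap("wrist","w6.png",None,1.25)
pickle.dump(c,open("w6.pkl","wb"))
o=[599.5,24.6]; X=np.array([.993,.119]);Y=np.array([-.119,.993])
print("blk top",[ (proj(c,[*(np.array(o)+sx*12*X+sy*12*Y),140])[0]*1.25).round(0) for sx,sy in((1,1),(1,-1),(-1,-1),(-1,1))])
print("head",[ (proj(c,[*(np.array(o)+sx*38*X+sy*52*Y),77])[0]*1.25).round(0) for sx,sy in((1,1),(1,-1),(-1,-1),(-1,1))])
plan([([600,25,200],toolR(6.8,90))],45)
E
```

```text
t 24.07 p [600.3  26.2 258.6] q [-0.08  0.42 -0.04  1.11  0.   -0.2 ] F [-1.   0.2 -0.2] w 85.5 ff 0.0
x,y,z [[-0.993, -0.122, -0.001], [-0.122, 0.993, 0.003], [0.0, 0.003, -1.0]]
blk top [array([419., 275.]), array([379., 275.]), array([378., 236.]), array([420., 236.])]
head [array([467., 281.]), array([331., 281.]), array([326., 180.]), array([472., 180.])]
2 x shift [-0.004  0.001  0.488]
```

View pics/w6.png

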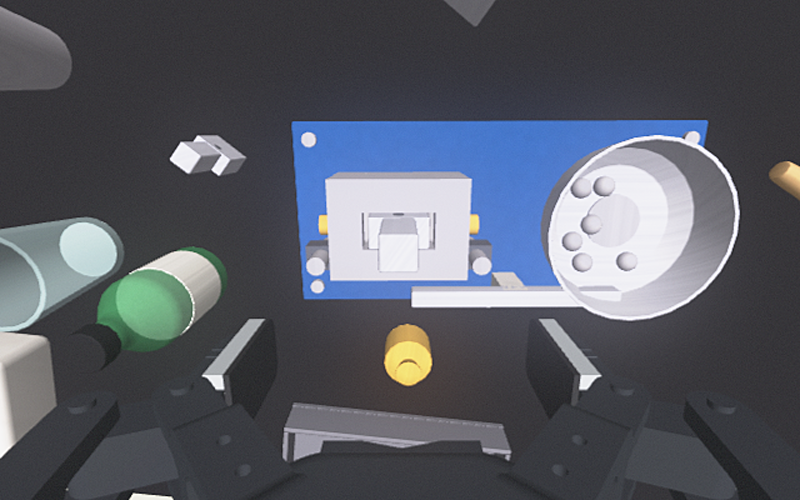

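The wrist view has the block top at (379–417, 233–272), within about 2 mm of prediction and squarely aligned, and all six balls are still in the pan. Descending to grip.

>>> step_arm(targets=[[0, 0, 0, 0.02, -0.03, 0.5, -1], [0, 0, 0, 0, 0, 0.5, -1], [0, 0, 0, 0, 0, 0.5, -1], [0, 0, 0, 0, 0, 0.5, -1], [0, 0, 0, 0, 0, 0.37, -1], [0, 0, 0, 0, 0, 0, -1]])

```text
time_s: 24.88
ee_pos: [596.5, 21.3, 115.2]
tcp_rot: [-0.059, 0.998, 0.001, -0.002]
wrist_force: [-0.6, 0.4, -0.1]
width: 85.3
finger_force: 0.0
```

```bash
python3 - <<'E'
from h import *
st()
E
```

```text
t 24.88 p [596.5  21.3 115.2] q [-0.09  0.53 -0.24  0.8   0.   -0.21] F [-0.6  0.4 -0.1] w 85.3 ff 0.0
x,y,z [[-0.993, -0.117, 0.004], [-0.117, 0.993, 0.003], [-0.005, 0.002, -1.0]]
```

>>> step_arm(targets=[[0, 0, 0, -0.05, 0.043, 0, -1], [0, 0, 0, 0, 0, 0, -1], [0, 0, 0, 0, 0, 0, 1], [0, 0, 0, 0, 0, 0, 1], [0, 0, 0, 0, 0, 0, 1], [0, 0, 0, 0, 0, 0, 1], [0, 0, 0, 0, 0, 0, 1], [0, 0, 0, 0, 0, 0, 1]], squeeze=110)

```text
time_s: 25.88
ee_pos: [601.9, 25.1, 117.2]
tcp_rot: [-0.06, 0.998, 0.0, -0.0]
wrist_force: [-1.1, -3.0, 4.2]
width: 22.5
finger_force: 108.4
```

```bash
python3 - <<'E'
from h import *
st()
E
```

```text
t 25.88 p [601.9  25.1 117.2] q [-0.08  0.54 -0.23  0.8   0.   -0.2 ] F [-1.1 -3.   4.2] w 22.5 ff 108.4
x,y,z [[-0.993, -0.119, 0.0], [-0.119, 0.993, 0.0], [-0.0, 0.0, -1.0]]
```

```bash
cat > rock.py <<'E'
import numpy as np
def rot(t): return np.array([[np.cos(t),np.sin(t)],[-np.sin(t),np.cos(t)]])  # (y,z), lean + to +y
p=np.array([0,65.]); th=0; fl=[0,0]  # z relative to the jaws
for tgt,s,n in((.16,1,4),(-.16,-1,8),(.16,1,8),(-.16,-1,8),(.0,1,4)):
    d=(tgt-th)/n; J=np.array([22*s,0]); q=rot(d)@(p-J)+J
    loc=rot(th).T@(q-p)      # local (y, up)
    print(f"{n} rows: turn x {np.degrees(d)/60:.4f} shift y {loc[0]/60:.4f} z {-loc[1]/60:.4f}",end="  ")
    p=rot(tgt-th)@(p-J)+J; th=tgt; b=rot(th)
    under=[(p+b@np.array([y,-87]))[1]+0 for y in(22,-22)]
    print("end TCP y,z",p.round(1),"undersides vs jaws (+y,-y)",np.round(under,1))
E
python3 rock.py
```

```text
4 rows: turn x 0.0382 shift y 0.0436 z -0.0138  end TCP y,z [10.6 67.7] undersides vs jaws (+y,-y) [-21.7 -14.7]
8 rows: turn x -0.0382 shift y -0.0483 z -0.0133  end TCP y,z [-12.3  74.5] undersides vs jaws (+y,-y) [ -7.9 -14.9]
8 rows: turn x 0.0382 shift y 0.0530 z -0.0136  end TCP y,z [12.9 81.5] undersides vs jaws (+y,-y) [-7.9 -0.9]
8 rows: turn x -0.0382 shift y -0.0576 z -0.0131  end TCP y,z [-14.5  88.3] undersides vs jaws (+y,-y) [ 6. -1.]
4 rows: turn x 0.0382 shift y 0.0623 z -0.0134  end TCP y,z [ 0. 93.] undersides vs jaws (+y,-y) [6. 6.]
```

>>> step_arm(targets=[[0.038, 0, 0, 0, 0.044, -0.014, 1], [0.038, 0, 0, 0, 0.044, -0.014, 1], [0.038, 0, 0, 0, 0.044, -0.014, 1], [0.038, 0, 0, 0, 0.044, -0.014, 1], [0, 0, 0, 0, 0, 0, 1]])

```text
time_s: 26.5
ee_pos: [600.5, 36.5, 119.8]
tcp_rot: [-0.06, 0.995, -0.079, 0.004]
wrist_force: [-0.7, -2.3, 4.4]
width: 22.8
finger_force: 108.7
```

```bash
cat >> h.py <<'E'
def lean():
    st(); o=monitor.get_obs(); r=R.from_quat(o["tcp_rot"]); d=o["ee_pos"][:2]-ORG
    Xt=np.array([.993,.119]);Yt=np.array([-.119,.993]); z=-r.as_matrix()[:,2]
    print("tester x,y",(d@Xt).round(1),(d@Yt).round(1),"lean y",round(float(z[:2]@Yt),3),"lean x",round(float(z[:2]@Xt),3),"torque",o["wrist_torque"].round(2))
E
python3 -c "
from h import *
lean()"
```

```text
t 26.5 p [600.5  36.5 119.8] q [ 0.01  0.53 -0.24  0.78 -0.16 -0.11] F [-0.7 -2.3  4.4] w 22.8 ff 108.7
x,y,z [[-0.993, -0.12, 0.001], [-0.118, 0.98, -0.158], [0.018, -0.157, -0.987]]
tester x,y 2.4 11.7 lean y 0.158 lean x 0.001 torque [-0.46  0.27 -0.04]
```

>>> step_arm(targets=[[-0.038, 0, 0, 0, -0.048, -0.013, 1], [-0.038, 0, 0, 0, -0.048, -0.013, 1], [-0.038, 0, 0, 0, -0.048, -0.013, 1], [-0.038, 0, 0, 0, -0.048, -0.013, 1], [-0.038, 0, 0, 0, -0.048, -0.013, 1], [-0.038, 0, 0, 0, -0.048, -0.013, 1], [-0.038, 0, 0, 0, -0.048, -0.013, 1], [-0.038, 0, 0, 0, -0.048, -0.013, 1], [0, 0, 0, 0, 0, 0, 1]])

```text
time_s: 27.62
ee_pos: [603.2, 13.1, 125.6]
tcp_rot: [-0.059, 0.995, 0.081, -0.005]
wrist_force: [1.5, -0.3, -5.1]
width: 22.8
finger_force: 109.0
```

```bash
python3 -c "
from h import *
lean()"
```

```text
t 27.62 p [603.2  13.1 125.6] q [-0.17  0.55 -0.19  0.87  0.15 -0.3 ] F [ 1.5 -0.3 -5.1] w 22.8 ff 109.0
x,y,z [[-0.993, -0.118, 0.001], [-0.116, 0.98, 0.161], [-0.02, 0.16, -0.987]]
tester x,y 2.3 -11.8 lean y -0.161 lean x 0.001 torque [-0.71 -0.44  0.09]
```

>>> step_arm(targets=[[0.038, 0, 0, 0, 0.053, -0.014, 1], [0.038, 0, 0, 0, 0.053, -0.014, 1], [0.038, 0, 0, 0, 0.053, -0.014, 1], [0.038, 0, 0, 0, 0.053, -0.014, 1], [0.038, 0, 0, 0, 0.053, -0.014, 1], [0.038, 0, 0, 0, 0.053, -0.014, 1], [0.038, 0, 0, 0, 0.053, -0.014, 1], [0.038, 0, 0, 0, 0.053, -0.014, 1], [0, 0, 0, 0, 0, 0, 1]])

```text
time_s: 28.75
ee_pos: [599.8, 38.9, 132.7]
tcp_rot: [-0.06, 0.995, -0.081, 0.004]
wrist_force: [3.5, -4.1, -11.2]
width: 22.8
finger_force: 109.3
```

```bash
python3 -c "
from h import *
lean()"
```

```text
t 28.75 p [599.8  38.9 132.7] q [ 0.02  0.52 -0.23  0.81 -0.16 -0.1 ] F [  3.5  -4.1 -11.2] w 22.8 ff 109.3
x,y,z [[-0.993, -0.12, 0.001], [-0.118, 0.98, -0.161], [0.018, -0.16, -0.987]]
tester x,y 2.0 14.2 lean y 0.161 lean x 0.001 torque [-0.79 -0.93  0.07]
```

>>> step_arm(targets=[[-0.038, 0, 0, 0, -0.058, -0.013, 1], [-0.038, 0, 0, 0, -0.058, -0.013, 1], [-0.038, 0, 0, 0, -0.058, -0.013, 1], [-0.038, 0, 0, 0, -0.058, -0.013, 1], [-0.038, 0, 0, 0, -0.058, -0.013, 1], [-0.038, 0, 0, 0, -0.058, -0.013, 1], [-0.038, 0, 0, 0, -0.058, -0.013, 1], [-0.038, 0, 0, 0, -0.058, -0.013, 1], [0, 0, 0, 0, 0, 0, 1]])

```text
time_s: 29.88
ee_pos: [603.2, 13.2, 140.9]
tcp_rot: [-0.06, 0.995, 0.083, -0.005]
wrist_force: [-0.2, 5.6, 2.5]
width: 22.9
finger_force: 111.3
```

```bash
python3 -c "
from h import *
lean()"
```

```text
t 29.88 p [603.2  13.2 140.9] q [-0.18  0.54 -0.17  0.91  0.16 -0.3 ] F [-0.2  5.6  2.5] w 22.9 ff 111.3
x,y,z [[-0.993, -0.119, 0.0], [-0.118, 0.979, 0.165], [-0.02, 0.164, -0.986]]
tester x,y 2.3 -11.7 lean y -0.165 lean x 0.0 torque [ 1.5   0.13 -0.03]
```

>>> step_arm(targets=[[0.038, 0, 0, 0, 0.058, -0.014, 1], [0.038, 0, 0, 0, 0.058, -0.014, 1], [0.038, 0, 0, 0, 0.058, -0.014, 1], [0.038, 0, 0, 0, 0.058, -0.014, 1], [0, 0, 0, 0, 0, 0, 1]])

```text
time_s: 30.5
ee_pos: [601.5, 25.7, 145.1]
tcp_rot: [-0.061, 0.998, 0.001, -0.001]
wrist_force: [-0.2, 0.9, -3.2]
width: 22.6
finger_force: 110.8
```

```bash
python3 -c "
from h import *
lean()"
```

```text
t 30.5 p [601.5  25.7 145.1] q [-0.08  0.51 -0.2   0.86  0.   -0.2 ] F [-0.2  0.9 -3.2] w 22.6 ff 110.8
x,y,z [[-0.993, -0.121, 0.001], [-0.121, 0.993, 0.001], [-0.001, 0.001, -1.0]]
tester x,y 2.1 0.9 lean y -0.001 lean x 0.001 torque [0.01 0.03 0.02]
```

>>> step_arm(targets=[[0, 0, 0, 0, 0, -0.04, 1], [0, 0, 0, 0, 0, -0.04, 1], [0, 0, 0, 0, 0, 0, 1]])

```text
time_s: 30.88
ee_pos: [602.2, 24.1, 150.0]
tcp_rot: [-0.059, 0.998, 0.001, -0.0]
wrist_force: [0.3, 0.9, -3.2]
width: 22.9
finger_force: 110.8
```

>>> step_arm(targets=[[0, 0, 0, 0, 0, -0.1, 1], [0, 0, 0, 0, 0, -0.1, 1], [0, 0, 0, 0, 0, -0.1, 1], [0, 0, 0, 0, 0, -0.1, 1], [0, 0, 0, 0, 0, 0, 1], [0, 0, 0, 0, 0, 0, 1]])

```text
time_s: 31.62
ee_pos: [601.8, 24.6, 173.6]
tcp_rot: [-0.06, 0.998, 0.001, -0.0]
wrist_force: [0.3, -0.4, -3.0]
width: 22.9
finger_force: 110.8
```

```bash
python3 - <<'E'
from h import *
import pickle
lean(); a,b=pickle.load(open("c1.pkl","rb"))
s=camera("scene")
# head still seated: compare lower-left face/edges of head in scene before vs now; cup, bottle too
B=cv2.cvtColor(b["frame"],cv2.COLOR_RGB2GRAY); S=cv2.cvtColor(s["frame"],cv2.COLOR_RGB2GRAY)
for n,(x0,y0,x1,y1) in {"head front":(292,222,346,258),"head left post":(290,232,304,262),"cup":(168,194,206,240),"bottle":(222,232,262,294),"weight":(325,268,352,300),"beaker":(173,238,217,294),"small":(244,216,264,250),"jar":(388,144,418,180)}.items():
    t=B[y0:y1,x0:x1]; r=cv2.matchTemplate(S[y0-8:y1+8,x0-8:x1+8],t,cv2.TM_CCOEFF_NORMED); _,m,_,l=cv2.minMaxLoc(r); print(n,"shift",l[0]-8,l[1]-8,"score",round(m,2))
E
```

```text
t 31.62 p [601.8  24.6 173.6] q [-0.08  0.48 -0.17  0.92  0.   -0.2 ] F [ 0.3 -0.4 -3. ] w 22.9 ff 110.8
x,y,z [[-0.993, -0.119, 0.001], [-0.119, 0.993, 0.002], [-0.001, 0.001, -1.0]]
tester x,y 2.3 -0.3 lean y -0.002 lean x 0.001 torque [-0.06  0.02  0.04]
head front shift 0 0 score 0.95
head left post shift 0 0 score 1.0
cup shift 0 0 score 0.96
bottle shift 0 0 score 1.0
weight shift 0 0 score 1.0
beaker shift 0 0 score 1.0
small shift 0 0 score 1.0
jar shift 0 0 score 1.0
```

```bash
python3 - <<'E'
from h import *
s=camera("scene"); S=cv2.cvtColor(s["frame"],cv2.COLOR_RGB2GRAY)
X=np.array([.993,.119]);Y=np.array([-.119,.993])
for yy in(-15,0,15):
    print(yy,[(z,int(S[int(round(v)),int(round(u))])) for z in range(150,60,-4) for u,v in proj(s,[*(ORG+12*X+yy*Y),z])])
E
```

```text
-15 [(150, 202), (146, 211), (142, 201), (138, 132), (134, 133), (130, 134), (126, 134), (122, 132), (118, 133), (114, 133), (110, 134), (106, 132), (102, 132), (98, 131), (94, 130), (90, 126), (86, 112), (82, 119), (78, 116), (74, 192), (70, 191), (66, 190), (62, 190)]
0 [(150, 130), (146, 141), (142, 153), (138, 132), (134, 81), (130, 71), (126, 104), (122, 131), (118, 131), (114, 132), (110, 131), (106, 133), (102, 131), (98, 130), (94, 132), (90, 129), (86, 120), (82, 116), (78, 125), (74, 159), (70, 191), (66, 192), (62, 190)]
15 [(150, 213), (146, 209), (142, 184), (138, 133), (134, 135), (130, 137), (126, 135), (122, 134), (118, 135), (114, 134), (110, 137), (106, 135), (102, 134), (98, 134), (94, 134), (90, 134), (86, 134), (82, 171), (78, 164), (74, 177), (70, 191), (66, 192), (62, 191)]
```

```bash
python3 -c "
from workcell import robot
print(robot.finish_job())"
```

```text
the job is handed in; nothing more can be done
None
```

I handed the job in after about 32 s of robot time: all six balls are in the pan, the cup is back upright where it stood, and the arm holds the block upright about 9 mm above its slot. In before/after images the head had not shifted, nor had the cup, bottle, jar, beaker, weight or small look-alike block; I did not compare the wrench, brush or large look-alike block.

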